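# Change over the marking templates on the packing bench

### The arm

A 6-joint arm with a two-finger parallel gripper is mounted at the origin on a cart in front of the work surface, level with it; the furniture and walls round the work are solid. World frame = base frame: x ahead of the robot, y to its left, z up, the work surface at z = 0. Lengths are in m, angles in rad, forces in N, time in s.
With the tool pointing down it reaches from about 0.25 to 0.775 m from the base axis. Payload 4 kg.
Tool frame: the origin (TCP) lies at the very end of the fingers, on their centre line; the grasp point (between the pads) lies 19 mm behind it; y points along the fingers, x is the direction in which the jaws open and shut, and the axes are right-handed (so a half turn about y gives the same grasp; the last joint's range is limited). The gripper opens to 94 mm and grips with 3 to 60 N. Pads are 16 mm wide; open, the fingers measure 119 mm over their backs; the gripper's body (75 mm by 177 mm) begins 78 mm behind the grasp point.
Start: joints at [1.17, 0.087, 1.371, -0, 1.684, -0.103], TCP at [0.161, 0.526, 0.206] pointing down, gripper open.
Joint ranges: [-3.1, 3.1], [-0.76, 2.03], [0.27, 2.55], [-1.08, 4.22], [0.17, 2.65], [-2.57, 2.57]. Speed limits (rad/s): [2.79, 2.79, 3.14, 3.14, 3.14, 3.14].

### API

Orientations are given as [roll, pitch, yaw] about the fixed x, y, z axes, in that order (R = Rz(yaw) Ry(pitch) Rx(roll)).
In Python, from bench import robot, snapshot, workorder gives the robot as it stands.
- The arm moves only by the tool play_rows, never from a script. Its argument "steps" is a list of rows, each an object of numbers: "x", "y", "z": the shift along the world's x, y, z in m; "rx", "ry", "rz": the turn, a rotation vector about the world's x, y, z in rad; "hand": the finger opening in m, from 0 to 0.094. A call has 1 to 8 rows; each row shifts and turns the commanded pose from where the row before left it; what a row does not reach is not made up. A row lasts 1/8 s, in which the tool goes at most 62.5 mm and 10.7 degrees, less where a joint would pass 70% of its speed; a pose out of reach is approached as far as the arm can. A call is refused whole if a number of a shift passes 0.0625 or a number of a turn 0.188, either way. A call with a gripper value outside its range is refused whole. The fingers move at their own pace and stop on an object; the grip force is fixed at half the most. Time passes only in rows, so rows that do not move let the fingers close. It gives the time, the measured TCP pose, the force and the opening at its end, in the units of the state.
- robot.get_obs(): the state, without advancing time (a new reading comes with each control period).
- snapshot(name): name is "side" or "top"; returns a dict with "color" (384x512x3 uint8, red, green, blue), "range_z" (384x512 float32, m along the optical axis (not along the pixel's ray), 0 where there is no reading), "fov_y" (degrees; the focal length in pixels is half the picture's height over the tangent of half this angle, whatever the lens; pixels are square), "cx", "cy" (the principal point, pixels), "T" (4x4, takes a point from camera to world coordinates). Camera axes: x right, y down, z forward; pixel columns grow to the right and rows downward; lengths in m; the calibration is good to about 2 mm. A picture is of the moment at which its call begins.
- workorder.close_job(): hands the job in, once; it reports no verdict.
The state is a dict: "time": time; "joint_positions": joint angles; "qvel": joint speeds; "joint_torque": joint torques, N m; "tool_pos": TCP position; "ee_rot": TCP orientation; "wrist_force": force on the tool from outside, world axes, zero at the start; "wrist_torque": the same for the moment, N m; "width": finger opening in m.
Only numpy, scipy, OpenCV 4.12 (cv2) and the standard library are available. Lean on these libraries where they do the work, as an engineer would, in place of code of your own. Each camera call takes 0.05 s, during which the arm holds its last target.

### The job

Change the marking jig over to the blue template: it must end seated fully down on the two dowel pins of the grey base, with the red template lying flat in the red tray and the yellow template lying flat in the yellow tray. All three templates start in wrong places, so use whichever tray is free as a halfway spot; leave the tape roll and the hand stamp where they stand.

Things in the scene. Friction and masses are not known exactly. Their poses are not given: they have to be found in the camera images.
- pin_base: Fixed grey aluminium block 96 x 140 x 10 mm with two upright steel pins, 10 mm diameter, 43 mm either side of its centre along y (the 140 mm side). Pins stand 19 mm above the block, their top 7 mm tapered, and so centre a plate let down within about 4 mm. Starts carrying the yellow template (lift it straight up over 20 mm to clear). Origin: centre of underside, on the table; z up.
- tray_red: Red storage tray, fixed: 96 x 140 mm outside, floor 3 mm thick, rim walls 4 mm thick and 10 mm high, so the inside is 88 x 132 mm. Origin at the centre of its underside (on the table); y runs along its 140 mm side, z up. At the start it is empty.
- tray_blue: Blue storage tray, fixed: 96 x 140 mm outside, floor 3 mm thick, rim walls 4 mm thick and 10 mm high, so the inside is 88 x 132 mm. Origin at the centre of its underside (on the table); y runs along its 140 mm side, z up. At the start it holds the red template; it is to stay without a template at the end.
- tray_yellow: Yellow storage tray, fixed: 96 x 140 mm outside, floor 3 mm thick, rim walls 4 mm thick and 10 mm high, so the inside is 88 x 132 mm. Origin at the centre of its underside (on the table); y runs along its 140 mm side, z up. At the start it holds the blue template.
- template_blue_mid (a point): Loose blue plate 68 x 110 x 6 mm, about 0.12 kg, two long slots, two 14 mm holes 43 mm either side of centre along y (110 mm side). On top in the middle a blue grip block with black cap: 16 mm wide (x), 50 mm long (y), 34 mm high. Same turned half round. Point: centre, 20 mm above underside (block's top 20 mm above it, plate's top face 14 mm below). Starts: lies in the yellow tray.
- template_red_mid (a point): Loose red plate 68 x 110 x 6 mm, about 0.12 kg, four short slots, two 14 mm holes 43 mm either side of centre along y (110 mm side). On top in the middle a red grip block with black cap: 16 mm wide (x), 50 mm long (y), 34 mm high. Same turned half round. Point: centre, 20 mm above underside (block's top 20 mm above it, plate's top face 14 mm below). Starts: lies in the blue tray.
- template_yellow_mid (a point): Loose yellow plate 68 x 110 x 6 mm, about 0.12 kg, two short slots, two 14 mm holes 43 mm either side of centre along y (110 mm side). On top in the middle a yellow grip block with black cap: 16 mm wide (x), 50 mm long (y), 34 mm high. Same turned half round. Point: centre, 20 mm above underside (block's top 20 mm above it, plate's top face 14 mm below). Starts: sits on the pins of the base.
- tape_roll: Bystander: loose roll of tan packing tape lying flat, 94 mm across and 25 mm high. Origin at the centre of its underside.
- stamp: Bystander: loose brown wooden hand stamp standing upright, foot 28 x 55 mm, 82 mm high with its turned handle, easily tipped. Origin at the centre of its underside.

How it is judged:
By the outcome, as a careful person would: the job done as asked, in the order asked, and still so for the second after the job is handed in, with the robot touching nothing.
It also fails if it takes over 102 s, if anything falls off the work surface, if the arm or the gripper's body presses on something with over 40 N, if the wrist force passes 120 N, or if a joint passes its speed limit or range.

## Working session

There is one attempt and no reset: what is moved stays moved. The work goes in short steps, Python scripts to look and compute and a tool call to move; the robot and the scene stay as the last step left them, time stands still between calls to the robot, and variables do not carry over. Pictures are saved under pics/ and viewed, and the job is handed in when it is done.

Besides the shell and the picture viewer there is one more tool, called after "Emit:" as a command line: name --argument value ..., lists and objects as JSON in quotes. play_rows: Moves the arm, as the interface text tells. Its arguments: {"type":"object","properties":{"steps":{"type":"array"}},"required":["steps"]}

```bash
mkdir -p pics; ls
python3 - <<'E'
from bench import robot, snapshot
import cv2,numpy as np
o=robot.get_obs()
for k,v in o.items(): print(k,np.round(v,3))
for n in("top","side"):
    s=snapshot(n); np.savez(f"{n}0.npz",**s); cv2.imwrite(f"pics/{n}0.png",s["color"][:,:,::-1])
    print(n,s["fov_y"],s["cx"],s["cy"],np.round(s["T"],3).tolist(),(s["range_z"]>0).mean())
E
```

```text
pics
time 0.0
joint_positions [ 1.17   0.088  1.372 -0.     1.684 -0.103]
qvel [-0.002 -0.001 -0.002  0.002  0.     0.   ]
joint_torque [-0.0000e+00 -3.4019e+01 -3.0242e+01  7.2000e-02  3.3000e-02 -0.0000e+00]
tool_pos [0.161 0.525 0.204]
ee_rot [-1.571  0.002  1.273]
wrist_force [-0.302 -0.596 -0.36 ]
wrist_torque [ 0.05  -0.008  0.087]
width 0.094
top 44.822804892087355 252.79894161367397 189.13807148174445 [[-0.007, -0.994, 0.105, 0.455], [-1.0, 0.008, 0.018, 0.131], [-0.019, -0.105, -0.994, 0.967], [0.0, 0.0, 0.0, 1.0]] 0.9960428873697916
side 43.87741979432651 265.0205958938343 197.48261004306275 [[0.936, -0.18, 0.303, 0.251], [-0.352, -0.436, 0.828, -0.636], [-0.016, -0.882, -0.471, 0.512], [0.0, 0.0, 0.0, 1.0]] 0.9962107340494791
```

```bash
ls pics
```

```text
side0.png
top0.png
```

View pics/top0.png

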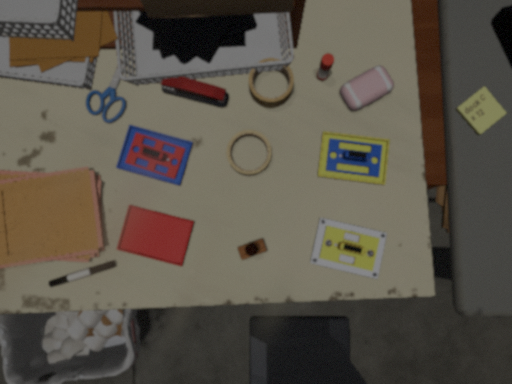

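View pics/side0.png

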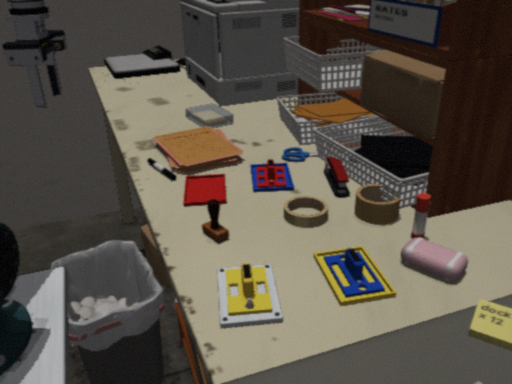

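The top view shows the red template in the blue tray at about (155,155) and the empty red tray at (156,235). The blue template is in the yellow tray at (353,158), and the yellow template is on the base at (348,247). The stamp is at (252,248) and the tape rolls are at (250,153) and (271,82). Next I'll measure them.

```bash
cat > h.py <<'E'
import cv2,numpy as np
def load(n,tag=None):
    from bench import snapshot
    s=snapshot(n)
    if tag: np.savez(f"{n}{tag}.npz",**s); cv2.imwrite(f"pics/{n}{tag}.png",s["color"][:,:,::-1])
    return s
def K(s): return 192/np.tan(np.radians(float(s["fov_y"]))/2)
def ray(s,u,v,z):
    "cast pixels on plane z"
    u=np.atleast_1d(u).astype(float);v=np.atleast_1d(v).astype(float);f=K(s)
    d=np.stack([(u-s["cx"])/f,(v-s["cy"])/f,np.ones_like(u)],1)@s["T"][:3,:3].T
    o=s["T"][:3,3]
    return o+d*((z-o[2])/d[:,2])[:,None]
def cloud(s):
    f=K(s);v,u=np.mgrid[:384,:512];r=s["range_z"]
    P=np.stack([(u-s["cx"])/f*r,(v-s["cy"])/f*r,r],-1)
    return P@s["T"][:3,:3].T+s["T"][:3,3]
def pix(s,p):
    q=s["T"][:3,:3].T@(np.asarray(p)-s["T"][:3,3]);f=K(s)
    return q[0]/q[2]*f+s["cx"],q[1]/q[2]*f+s["cy"]
def masks(s):
    h=cv2.cvtColor(s["color"],cv2.COLOR_RGB2HSV).astype(int);H,S,V=h[...,0],h[...,1],h[...,2]
    return dict(red=((H<7)|(H>172))&(S>150)&(V>60),blue=(H>100)&(H<130)&(S>120)&(V>40),
      yellow=(H>23)&(H<35)&(S>150)&(V>80),white=(S<40)&(V>110),black=V<45)
E
python3 - <<'E'
from h import *
for n in("top","side"):
    s=dict(np.load(f"{n}0.npz")); P=cloud(s)
    c=s["color"][:,:,::-1]
    if n=="top":
        a=c[110:275,100:210];b=c[120:285,300:410]
        cv2.imwrite("pics/z_top.png",cv2.resize(np.hstack([a,b]),None,fx=3.5,fy=3.5,interpolation=cv2.INTER_CUBIC))
    else:
        cv2.imwrite("pics/z_side.png",cv2.resize(c[150:340,160:410],None,fx=3,fy=3,interpolation=cv2.INTER_CUBIC))
    for k,m in masks(s).items():
        N,l,st,ce=cv2.connectedComponentsWithStats(m.astype(np.uint8))
        for i in range(1,N):
            if st[i,4]>60:
                q=P[l==i]; print(n,k,st[i].tolist(),np.round(np.median(q,0),3))
E
```

```text
top red [322, 54, 11, 13, 105] [0.798 0.001 0.092]
top red [162, 77, 63, 23, 625] [0.762 0.264 0.05 ]
top red [127, 134, 18, 29, 204] [0.644 0.394 0.009]
top red [170, 148, 14, 13, 78] [0.631 0.304 0.009]
top red [166, 162, 14, 15, 83] [0.598 0.315 0.009]
top red [120, 210, 73, 55, 2606] [0.459 0.343 0.003]
top blue [87, 88, 33, 26, 174] [0.759 0.462 0.009]
top blue [118, 126, 74, 58, 722] [0.646 0.35  0.004]
top blue [327, 140, 54, 36, 749] [ 0.615 -0.057  0.01 ]
top white [0, 0, 58, 21, 1070] [0.871 0.545 0.169]
top white [135, 14, 150, 63, 3407] [0.842 0.199 0.019]
top white [0, 38, 86, 46, 1082] [0.813 0.573 0.019]
top white [342, 64, 51, 42, 986] [ 0.766 -0.089  0.035]
top white [105, 68, 19, 19, 99] [0.798 0.446 0.005]
top white [140, 124, 51, 16, 63] [ 0.68   0.335 -0.   ]
top white [307, 216, 82, 65, 1717] [ 0.433 -0.041  0.009]
top white [344, 233, 15, 9, 91] [ 0.456 -0.051  0.01 ]
top white [339, 255, 15, 8, 89] [ 0.412 -0.04   0.01 ]
top white [68, 268, 21, 13, 124] [0.384 0.505 0.016]
top white [108, 307, 13, 15, 129] [ 0.21   0.611 -0.57 ]
top white [80, 308, 14, 16, 152
[... 2814 characters left out ...]
, 78] [0.66  1.19  0.046]
side black [298, 79, 19, 15, 151] [0.881 0.715 0.107]
side black [277, 80, 18, 11, 125] [0.926 0.965 0.05 ]
side black [325, 160, 24, 37, 327] [0.753 0.244 0.008]
side black [162, 169, 13, 11, 74] [0.395 0.451 0.012]
side black [208, 200, 13, 30, 240] [0.43  0.143 0.06 ]
side black [120, 216, 27, 10, 114] [ 0.35   1.748 -0.839]
side black [0, 223, 35, 153, 2739] [ 0.095 -0.024  0.018]
side black [204, 228, 23, 15, 115] [0.43  0.127 0.01 ]
side black [140, 235, 34, 59, 413] [ 0.387  1.166 -0.769]
side black [67, 318, 128, 66, 4359] [ 0.217  0.562 -0.679]
side black [176, 320, 8, 30, 107] [ 0.405  0.745 -0.837]
side black [188, 329, 16, 55, 184] [ 0.395  0.349 -0.525]
```

View pics/z_top.png

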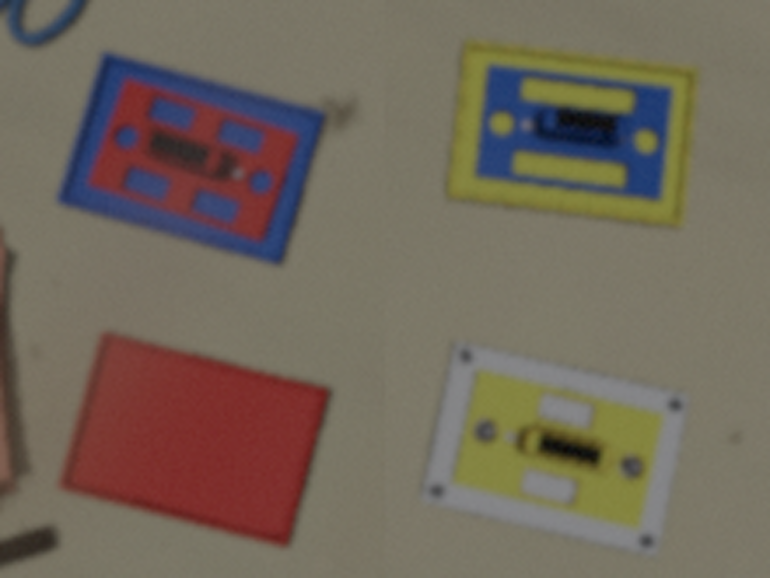

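View pics/z_side.png

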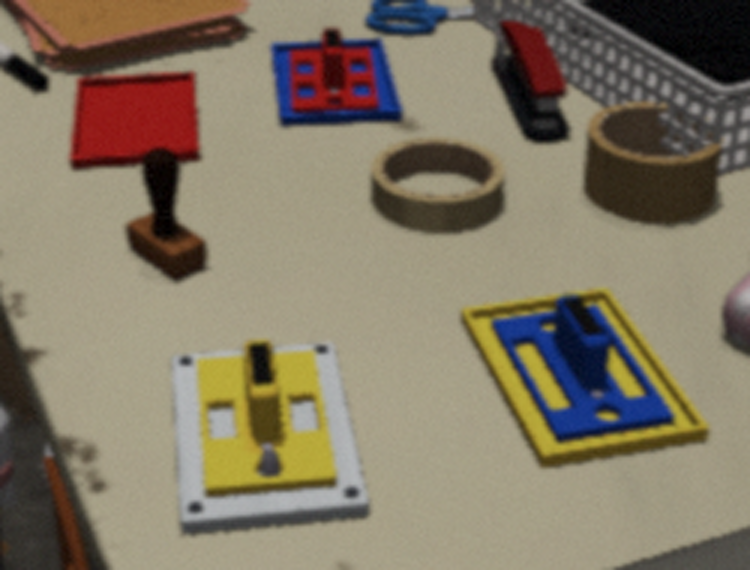

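```bash
cat >> h.py <<'E'
def rect(s,m,z,box):
    x0,y0,x1,y1=box; mm=np.zeros((384,512),np.uint8); mm[y0:y1,x0:x1]=m[y0:y1,x0:x1]
    mm=cv2.morphologyEx(mm,cv2.MORPH_CLOSE,np.ones((7,7),np.uint8))
    c=max(cv2.findContours(mm,cv2.RETR_EXTERNAL,cv2.CHAIN_APPROX_NONE)[0],key=cv2.contourArea).reshape(-1,2)
    p=ray(s,c[:,0],c[:,1],z)[:,:2]
    (cx,cy),(w,h),a=cv2.minAreaRect((p*1000).astype(np.float32))
    # yaw of long side relative to +y
    a=np.radians(a)
    if w>h: a=a-np.pi/2 ; w,h=h,w
    a=(a+np.pi/2)%np.pi-np.pi/2
    M=cv2.moments(mm,True);
    cc=ray(s,M["m10"]/M["m00"],M["m01"]/M["m00"],z)[0]*1000
    return np.round([cx,cy,w,h,np.degrees(a)],1), np.round(cc[:2],1)
E
python3 - <<'E'
from h import *
boxes=dict(top=dict(blue=(110,118,202,192),red=(112,200,202,270),yellow=(312,125,395,192),base=(303,212,395,282)),
 side=dict(blue=(245,158,298,196),red=(178,170,232,207),yellow=(308,240,400,305),base=(210,258,288,328)))
for n in("top","side"):
    s=dict(np.load(f"{n}0.npz"));m=masks(s);b=boxes[n]
    h=cv2.cvtColor(s["color"],cv2.COLOR_RGB2HSV).astype(int);H,S,V=h[...,0],h[...,1],h[...,2]
    print(n,"table",h[200,250] if n=="top" else h[230,300])
    yel=(H>=22)&(H<36)&(S>130); m["yellow"]=yel
    print("btray",*rect(s,m["blue"]|m["red"],.010,b["blue"]))
    print("rtray",*rect(s,m["red"],.010,b["red"]))
    print("ytray",*rect(s,m["blue"]|yel,.010,b["yellow"]))
    print("base",*rect(s,m["white"]|(yel&(n=="top")),.010,b["base"]))
    print("t_red",*rect(s,m["red"],.009,b["blue"]))
    print("t_blue",*rect(s,m["blue"],.009,b["yellow"]))
    print("t_yel",*rect(s,yel,.016,b["base"]))
    P=cloud(s)
    for k,bk,z in(("red","blue",.043),("blue","yellow",.043),("yellow","base",.050)):
        x0,y0,x1,y1=b[bk]
        sub=np.zeros((384,512),bool); sub[y0-12:y1,x0:x1]=1
        q=P[sub&(P[...,2]>z-.006)&(P[...,2]<z+.006)]
        mm=sub&(P[...,2]>z-.006)&(P[...,2]<z+.006)
        v,u=np.nonzero(mm); p=ray(s,u,v,z)
        r=cv2.minAreaRect((p[:,:2]*1000).astype(np.float32))
        print("block",k,len(q),np.round(q.mean(0)*1000,1),"ray",np.round(p.mean(0)*1000,1),np.round(np.array([*r[0],*r[1],r[2]]),1))
    if n=="top":
        q=P[236:260,236:270].reshape(-1,3);q=q[q[:,2]>.06];print("stamp",np.round(q.mean(0),3))
        for (a,bb,c,d) in((225,128,275,178),(245,55,297,107)):
            q=P[bb:d,a:c].reshape(-1,3);q=q[q[:,2]>.015];print("roll",np.round(q.min(0),3),np.round(q.max(0),3))
E
```

```text
top table [ 24  42 122]
btray [630.2 354.   91.3 136.4 -16.1] [634.1 353.1]
rtray [462.6 347.8  91.7 132.7 -14.5] [459.9 344.4]
ytray [619.8 -60.3  91.5 135.9  -7.9] [619.2 -59.9]
base [ 4.373e+02 -4.510e+01  1.395e+02  1.855e+02 -4.000e-01] [434.1 -46.8]
t_red [642.6 391.4  26.1  62.1  71.9] [632.7 360. ]
t_blue [620.9 -61.1  63.4 105.5  -7.9] [620.2 -61.1]
t_yel [433.6 -47.7  59.5  95.6 -13.2] [432.9 -53.8]
block red 191 [628.1 353.4  42.8] ray [628.1 353.3  43. ] [627.8 353.1  49.9  16.1  71. ]
block blue 192 [619.5 -59.4  43.1] ray [619.5 -59.4  43. ] [619.7 -59.4  48.7  16.4  83. ]
block yellow 206 [434.  -43.5  49.8] ray [434.  -43.4  50. ] [433.9 -43.5  50.   15.7  76.4]
stamp [0.433 0.152 0.084]
roll [0.455 0.112 0.015] [0.677 0.203 0.967]
roll [0.455 0.065 0.015] [0.841 0.163 0.967]
side table [ 23  50 158]
btray [639.9 359.9 118.9 184.9 -22.5] [627.7 343.5]
rtray [459.9 342.3  93.4 148.5 -15. ] [458.8 340.3]
ytray [616.2 -66.5  97.6 147.   -7.9] [614.3 -73.9]
base [432.6 -46.8  99.4 147.6 -13.5] [427.9 -59.7]
t_red [632.1 366.6  63.7 144.8 -19. ] [626.8 350.6]
t_blue [618.3 -59.5  67.3 122.4  -7.9] [616.8 -68.6]
t_yel [433.8 -41.7  65.9 126.2 -14.3] [431.2 -51.8]
block red 64 [626.5 345.8  42.1] ray [625.8 343.9  43. ] [626.7 344.6  59.   14.4  69.1]
block blue 187 [617.4 -66.4  42.1] ray [616.7 -67.5  43. ] [616.6 -66.6  53.7  18.1  80.3]
block yellow 209 [432.  -51.   49.7] ray [431.9 -51.3  50. ] [432.1 -50.8  55.5  15.9  75.3]
```

Run:
```python
from h import *
s=dict(np.load("top0.npz"));P=cloud(s)
B=dict(blue=(112,118,202,192),red=(112,200,202,270),yellow=(312,125,395,192),base=(303,212,395,282))
for k,(x0,y0,x1,y1) in B.items():
    sub=np.zeros((384,512),bool); sub[y0:y1,x0:x1]=1
    m=sub&(P[...,2]>.006)&(P[...,2]<.06)
    m=cv2.morphologyEx(m.astype(np.uint8),cv2.MORPH_OPEN,np.ones((2,2)))
    n,l,st,_=cv2.connectedComponentsWithStats(m); 
    m=l==1+np.argmax(st[1:,4]) if k!="red" else m>0
    v,u=np.nonzero(m);p=ray(s,u,v,.01)[:,:2]*1000
    print(k,len(u),np.round(np.hstack([np.array(x) for x in cv2.minAreaRect(p.astype(np.float32))]),1))
a=ray(s,[328.6,370.6],[243.1,252.9],.028)*1000;print(a.round(1),a.mean(0).round(1),np.linalg.norm(a[0]-a[1]),np.degrees(np.arctan2(*(a[0]-a[1])[:2])))
# flange screws (4 corners of base) zoom px
z=np.array([[466,356],[675,404],[437,491],[646,540]]);a=ray(s,300+(z[:,0]-385)/3.5,120+z[:,1]/3.5,.01)*1000;print(a.round(1),a.mean(0).round(1),np.degrees(np.arctan2(*(a[0]-a[1])[:2])))
t=dict(np.load("side0.npz"))
z=np.array([[185,361],[321,350],[195,507],[351,492]]);a=ray(t,160+z[:,0]/3,150+z[:,1]/3,.01)*1000;print(a.round(1),a.mean(0).round(1))
z=np.array([[79,85],[193,75],[74,163],[198,154]]);a=ray(t,160+z[:,0]/3,150+z[:,1]/3,.01)*1000;print("redtray side",a.round(1),a.mean(0).round(1))
```

```text
blue 1260 [626.3 351.8 111.2  69.5  72.3]
red 457 [443.  353.8 140.9 131.7  75.3]
yellow 1109 [617.6 -62.4 109.9  68.9  81.9]
base 3240 [432.  -45.7 139.9  95.6  76.4]
[[444.2  -2.4  28. ]
 [424.3 -85.3  28. ]] [434.2 -43.9  28. ] 85.25319453716918 13.501464532206318
[[ 487.5    5.1   10. ]
 [ 458.8 -115.5   10. ]
 [ 409.5   23.6   10. ]
 [ 380.9  -96.    10. ]] [434.2 -45.7  10. ] 13.402310069940572
[[ 409.2   23.9   10. ]
 [ 486.4    4.3   10. ]
 [ 380.1  -95.8   10. ]
 [ 457.5 -114.6   10. ]] [433.3 -45.5  10. ]
redtray side [[431.8 413.1  10. ]
 [522.8 395.6  10. ]
 [400.  284.7  10. ]
 [488.  263.4  10. ]] [460.6 339.2  10. ]
```

Run:
```python
from h import *
s=dict(np.load("top0.npz"))
for n,z,ox in(("red",[[105,333],[330,388],[62,488],[288,545]],(100,110)),("blue",[[105,54],[325,113],[60,203],[283,264]],(100,110)),("yel",[[465,41],[697,67],[447,199],[683,227]],(190,120))):
    z=np.array(z,float);a=ray(s,ox[0]+z[:,0]/3.5,ox[1]+z[:,1]/3.5,.01)*1000
    print(n,a.mean(0).round(1),np.degrees(np.arctan2(*(a[0]-a[1])[:2])),np.linalg.norm(a[0]-a[1]),np.linalg.norm(a[0]-a[2]))
```

```text
red [462.5 348.2  10. ] 14.051938663729091 137.78250439512402 93.78288162259072
blue [629.  352.6  10. ] 15.740225541605197 138.33447566234165 93.88144169425883
yel [618.9 -60.9  10. ] 7.166210382297606 138.197645581255 95.82430667069248
```

Emit:
play_rows --steps '[{"x": 0.052,"y": -0.019,"rz": -0.176,"hand": 0.05},{"x": 0.052,"y": -0.019,"rz": -0.176,"hand": 0.05},{"x": 0.052,"y": -0.019,"rz": -0.176,"hand": 0.05},{"x": 0.052,"y": -0.019,"rz": -0.176,"hand": 0.05},{"x": 0.052,"y": -0.019,"rz": -0.176,"hand": 0.05},{"x": 0.052,"y": -0.019,"rz": -0.176,"hand": 0.05},{"x": 0.052,"y": -0.019,"rz": -0.176,"hand": 0.05},{"x": 0.052,"y": -0.019,"rz": -0.176,"hand": 0.05}]'

```text
schema error: expected keys x, y, z, rx, ry, rz, hand
```

Emit:
play_rows --steps '[{"x": 0.052,"y": -0.019,"z": 0,"rx": 0,"ry": 0,"rz": -0.176,"hand": 0.05},{"x": 0.052,"y": -0.019,"z": 0,"rx": 0,"ry": 0,"rz": -0.176,"hand": 0.05},{"x": 0.052,"y": -0.019,"z": 0,"rx": 0,"ry": 0,"rz": -0.176,"hand": 0.05},{"x": 0.052,"y": -0.019,"z": 0,"rx": 0,"ry": 0,"rz": -0.176,"hand": 0.05},{"x": 0.052,"y": -0.019,"z": 0,"rx": 0,"ry": 0,"rz": -0.176,"hand": 0.05},{"x": 0.052,"y": -0.019,"z": 0,"rx": 0,"ry": 0,"rz": -0.176,"hand": 0.05},{"x": 0.052,"y": -0.019,"z": 0,"rx": 0,"ry": 0,"rz": -0.176,"hand": 0.05},{"x": 0.052,"y": -0.019,"z": 0,"rx": 0,"ry": 0,"rz": -0.176,"hand": 0.05}]'

```text
time: 1.1
tool_pos: [0.5787, 0.3729, 0.2047]
ee_rot: [-1.571, 0.001, -0.141]
wrist_force: [0.5, 0.5, 0.4]
width: 0.0498
```

Emit:
play_rows --steps '[{"x": 0.049,"y": -0.021,"z": 0,"rx": 0,"ry": 0,"rz": -0.175,"hand": 0.05},{"x": 0,"y": 0,"z": -0.04,"rx": 0,"ry": 0,"rz": 0,"hand": 0.05},{"x": 0,"y": 0,"z": -0.05,"rx": 0,"ry": 0,"rz": 0,"hand": 0.05},{"x": 0,"y": 0,"z": -0.04,"rx": 0,"ry": 0,"rz": 0,"hand": 0.05},{"x": 0,"y": 0,"z": 0,"rx": 0,"ry": 0,"rz": 0,"hand": 0.05}]'

```text
time: 1.72
tool_pos: [0.6232, 0.3511, 0.0692]
ee_rot: [-1.579, 0.008, -0.31]
wrist_force: [-0.2, -0.5, -0.1]
width: 0.0497
```

Run:
```python
from h import *
s=load("top","1")
cv2.imwrite("pics/z1.png",cv2.resize(s["color"][80:200,90:230,::-1],None,fx=4,fy=4))
from bench import robot
o=robot.get_obs();print(o["tool_pos"],o["ee_rot"])
s=load("side","1")
cv2.imwrite("pics/z1s.png",cv2.resize(s["color"][80:220,200:340,::-1],None,fx=4,fy=4))
```

```text
[0.6251016  0.35221265 0.07311628] [-1.57422056  0.00363697 -0.30999453]
```

View pics/z1.png

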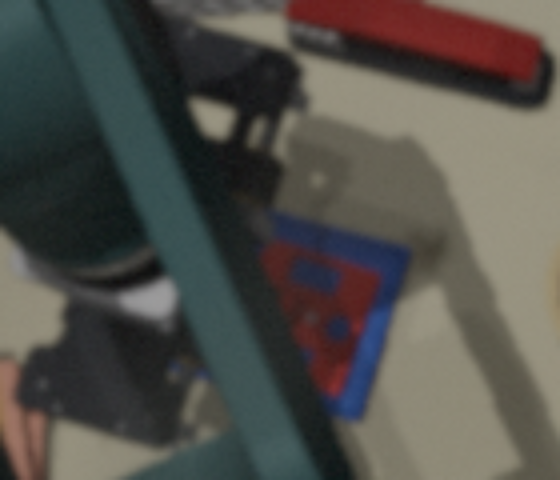

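View pics/z1s.png

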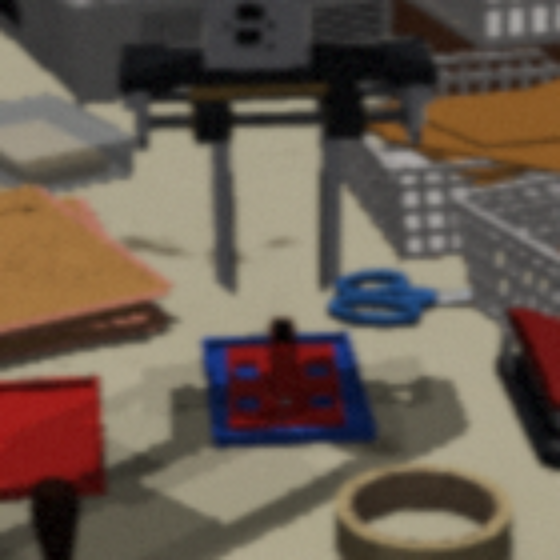

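The side crop shows the fingers either side of the red block: tips at 228 and 330, block at 284. I'll go down and grip.

Emit:
play_rows --steps '[{"x": 0.001,"y": 0,"z": -0.03,"rx": 0,"ry": 0,"rz": 0,"hand": 0.05},{"x": 0,"y": 0,"z": -0.02,"rx": 0,"ry": 0,"rz": 0,"hand": 0.05},{"x": 0,"y": 0,"z": -0.01,"rx": 0,"ry": 0,"rz": 0,"hand": 0.05},{"x": 0,"y": 0,"z": 0,"rx": 0,"ry": 0,"rz": 0,"hand": 0.05},{"x": 0,"y": 0,"z": 0,"rx": 0,"ry": 0,"rz": 0,"hand": 0.0},{"x": 0,"y": 0,"z": 0,"rx": 0,"ry": 0,"rz": 0,"hand": 0.0},{"x": 0,"y": 0,"z": 0,"rx": 0,"ry": 0,"rz": 0,"hand": 0.0},{"x": 0,"y": 0,"z": 0,"rx": 0,"ry": 0,"rz": 0,"hand": 0.0}]'

```text
time: 2.82
tool_pos: [0.6278, 0.3529, 0.016]
ee_rot: [-1.57, -0.001, -0.31]
wrist_force: [0.1, -0.6, 0.4]
width: 0.0157
```

Emit:
play_rows --steps '[{"x": 0,"y": 0,"z": 0.02,"rx": 0,"ry": 0,"rz": 0,"hand": 0.0},{"x": 0,"y": 0,"z": 0.03,"rx": 0,"ry": 0,"rz": 0,"hand": 0.0},{"x": -0.02,"y": 0,"z": 0,"rx": 0,"ry": 0,"rz": 0.02,"hand": 0.0},{"x": -0.04,"y": -0.002,"z": 0,"rx": 0,"ry": 0,"rz": 0.02,"hand": 0.0},{"x": -0.05,"y": -0.002,"z": 0,"rx": 0,"ry": 0,"rz": 0.02,"hand": 0.0},{"x": -0.04,"y": -0.002,"z": 0,"rx": 0,"ry": 0,"rz": 0,"hand": 0.0},{"x": -0.017,"y": -0.002,"z": 0,"rx": 0,"ry": 0,"rz": 0,"hand": 0.0},{"x": 0,"y": 0,"z": 0,"rx": 0,"ry": 0,"rz": 0,"hand": 0.0}]'

```text
time: 3.82
tool_pos: [0.4598, 0.3452, 0.067]
ee_rot: [-1.57, -0.001, -0.249]
wrist_force: [0.6, 0.2, -1.4]
width: 0.0155
```

Run:
```python
from h import *
s=load("side","2")
cv2.imwrite("pics/z2s.png",cv2.resize(s["color"][80:260,130:310,::-1],None,fx=3.3,fy=3.3))
from bench import robot
o=robot.get_obs();print(o["tool_pos"],o["ee_rot"],o["width"],o["wrist_force"])
```

```text
[0.4608623  0.34516812 0.0668918 ] [-1.56932579 -0.00188059 -0.24949658] 0.015509855887307999 [ 0.41527209 -0.61397992 -1.95686544]
```

View pics/z2s.png

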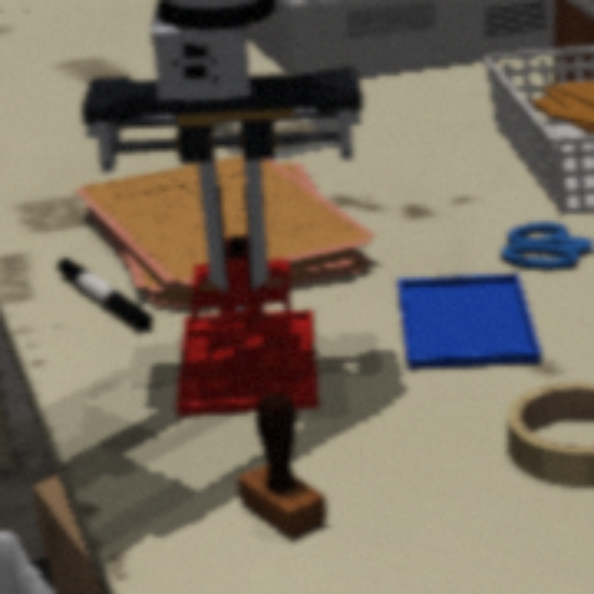

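The red template is held over the red tray. I'll lower it 50 mm, release and lift.

Emit:
play_rows --steps '[{"x": 0,"y": 0,"z": -0.02,"rx": 0,"ry": 0,"rz": 0,"hand": 0.0},{"x": 0,"y": 0,"z": -0.02,"rx": 0,"ry": 0,"rz": 0,"hand": 0.0},{"x": 0,"y": 0,"z": -0.009,"rx": 0,"ry": 0,"rz": 0,"hand": 0.0},{"x": 0,"y": 0,"z": 0,"rx": 0,"ry": 0,"rz": 0,"hand": 0.0},{"x": 0,"y": 0,"z": 0,"rx": 0,"ry": 0,"rz": 0,"hand": 0.05},{"x": 0,"y": 0,"z": 0,"rx": 0,"ry": 0,"rz": 0,"hand": 0.05},{"x": 0,"y": 0,"z": 0.04,"rx": 0,"ry": 0,"rz": 0,"hand": 0.05},{"x": 0,"y": 0,"z": 0.055,"rx": 0,"ry": 0,"rz": 0,"hand": 0.05}]'

```text
time: 4.88
tool_pos: [0.4593, 0.3441, 0.1109]
ee_rot: [-1.574, 0.003, -0.25]
wrist_force: [0.1, -0.0, 0.3]
width: 0.0492
```

Emit:
play_rows --steps '[{"x": -0.003,"y": -0.03,"z": 0.035,"rx": 0,"ry": 0,"rz": 0.014,"hand": 0.05},{"x": -0.004,"y": -0.06,"z": 0,"rx": 0,"ry": 0,"rz": 0,"hand": 0.05},{"x": -0.005,"y": -0.06,"z": 0,"rx": 0,"ry": 0,"rz": 0,"hand": 0.05},{"x": -0.004,"y": -0.06,"z": 0,"rx": 0,"ry": 0,"rz": 0,"hand": 0.05},{"x": -0.004,"y": -0.06,"z": 0,"rx": 0,"ry": 0,"rz": 0,"hand": 0.05},{"x": -0.004,"y": -0.06,"z": 0,"rx": 0,"ry": 0,"rz": 0,"hand": 0.05},{"x": -0.003,"y": -0.0587,"z": -0.02,"rx": 0,"ry": 0,"rz": 0,"hand": 0.05},{"x": 0,"y": 0,"z": -0.05,"rx": 0,"ry": 0,"rz": 0,"hand": 0.05}]'

```text
time: 5.88
tool_pos: [0.4361, -0.0486, 0.0793]
ee_rot: [-1.572, -0.01, -0.243]
wrist_force: [0.8, 0.6, -0.9]
width: 0.0498
```

Emit:
play_rows --steps '[{"x": 0,"y": 0,"z": 0,"rx": 0,"ry": 0,"rz": 0,"hand": 0.05}]'

```text
time: 6.0
tool_pos: [0.43, -0.0439, 0.0732]
ee_rot: [-1.571, 0.008, -0.238]
wrist_force: [0.4, 0.8, -0.5]
width: 0.0498
```

Run:
```python
from h import *
from bench import robot
o=robot.get_obs();print(o["tool_pos"],o["ee_rot"],o["width"],o["wrist_force"])
t=load("top","3"); s=load("side","3")
cv2.imwrite("pics/z3s.png",np.hstack([cv2.resize(s["color"][170:340,190:310,::-1],None,fx=3.3,fy=3.3),cv2.resize(t["color"][115:285,100:210,::-1],None,fx=3.3,fy=3.3)]))
```

```text
[ 0.42999041 -0.0438629   0.07320147] [-1.5707048   0.0084374  -0.23793454] 0.049844417072986716 [ 0.36367002  0.79073898 -0.51907722]
```

View pics/z3s.png

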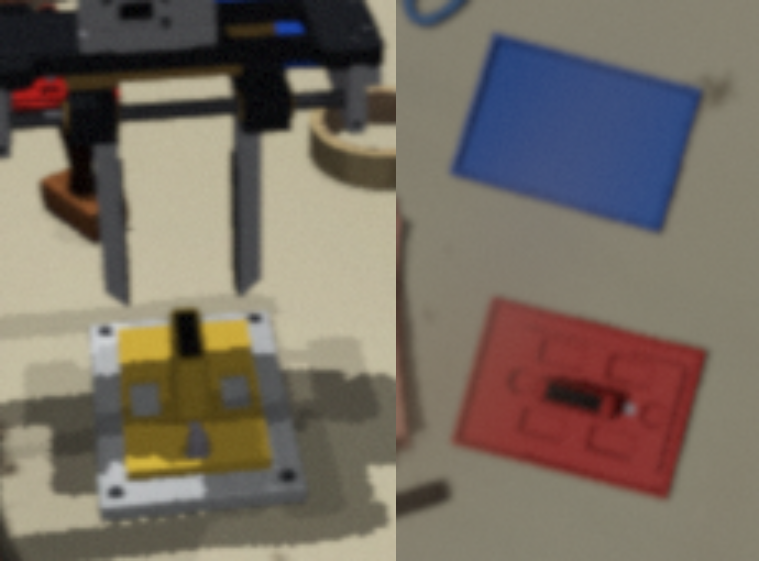

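The red template lies flat inside the red tray, and the fingers straddle the yellow block. Descending to grip.

Emit:
play_rows --steps '[{"x": 0,"y": 0,"z": -0.02,"rx": 0,"ry": 0,"rz": 0,"hand": 0.05},{"x": 0,"y": 0,"z": -0.02,"rx": 0,"ry": 0,"rz": 0,"hand": 0.05},{"x": 0,"y": 0,"z": -0.011,"rx": 0,"ry": 0,"rz": 0,"hand": 0.05},{"x": 0,"y": 0,"z": 0,"rx": 0,"ry": 0,"rz": 0,"hand": 0.05},{"x": 0,"y": 0,"z": 0,"rx": 0,"ry": 0,"rz": 0,"hand": 0.0},{"x": 0,"y": 0,"z": 0,"rx": 0,"ry": 0,"rz": 0,"hand": 0.0},{"x": 0,"y": 0,"z": 0,"rx": 0,"ry": 0,"rz": 0,"hand": 0.0},{"x": 0,"y": 0,"z": 0,"rx": 0,"ry": 0,"rz": 0,"hand": 0.0}]'

```text
time: 7.1
tool_pos: [0.4337, -0.044, 0.0258]
ee_rot: [-1.571, -0.001, -0.236]
wrist_force: [-0.2, 0.1, 0.4]
width: 0.0157
```

Emit:
play_rows --steps '[{"x": 0,"y": 0,"z": 0.02,"rx": 0,"ry": 0,"rz": 0,"hand": 0.0},{"x": 0,"y": 0,"z": 0.04,"rx": 0,"ry": 0,"rz": 0,"hand": 0.0},{"x": 0,"y": 0,"z": 0.05,"rx": 0,"ry": 0,"rz": 0,"hand": 0.0},{"x": 0.01,"y": 0.02,"z": 0.025,"rx": 0,"ry": 0,"rz": 0,"hand": 0.0},{"x": 0.024,"y": 0.048,"z": 0,"rx": 0,"ry": 0,"rz": -0.01,"hand": 0.0},{"x": 0.024,"y": 0.05,"z": 0,"rx": 0,"ry": 0,"rz": -0.01,"hand": 0.0},{"x": 0.024,"y": 0.05,"z": 0,"rx": 0,"ry": 0,"rz": -0.01,"hand": 0.0},{"x": 0.024,"y": 0.05,"z": 0,"rx": 0,"ry": 0,"rz": -0.013,"hand": 0.0}]'

```text
time: 8.1
tool_pos: [0.5397, 0.1756, 0.1598]
ee_rot: [-1.572, 0.001, -0.28]
wrist_force: [-0.4, -0.6, -1.2]
width: 0.0157
```

Emit:
play_rows --steps '[{"x": 0.024,"y": 0.05,"z": 0,"rx": 0,"ry": 0,"rz": 0,"hand": 0.0},{"x": 0.024,"y": 0.05,"z": 0,"rx": 0,"ry": 0,"rz": 0,"hand": 0.0},{"x": 0.024,"y": 0.05,"z": 0,"rx": 0,"ry": 0,"rz": 0,"hand": 0.0},{"x": 0.016,"y": 0.028,"z": 0,"rx": 0,"ry": 0,"rz": 0,"hand": 0.0},{"x": 0,"y": 0,"z": -0.04,"rx": 0,"ry": 0,"rz": 0,"hand": 0.0},{"x": 0,"y": 0,"z": -0.04,"rx": 0,"ry": 0,"rz": 0,"hand": 0.0},{"x": 0,"y": 0,"z": -0.02,"rx": 0,"ry": 0,"rz": 0,"hand": 0.0},{"x": 0,"y": 0,"z": 0,"rx": 0,"ry": 0,"rz": 0,"hand": 0.0}]'

```text
time: 9.1
tool_pos: [0.626, 0.3513, 0.0577]
ee_rot: [-1.574, 0.004, -0.279]
wrist_force: [0.6, -1.0, -1.3]
width: 0.0159
```

Run:
```python
from h import *
from bench import robot
s=load("side","4");t=load("top","4")
o=robot.get_obs();print(o["tool_pos"],o["ee_rot"],o["width"],o["wrist_force"])
cv2.imwrite("pics/z4s.png",np.hstack([cv2.resize(s["color"][100:240,190:310,::-1],None,fx=3.3,fy=3.3),cv2.resize(t["color"][200:340,300:410,::-1],None,fx=3.3,fy=3.3)]))
```

```text
[0.6282968  0.35234011 0.06214621] [-1.56917266 -0.0019194  -0.27926187] 0.01580648676679846 [-0.00494863 -1.31577474 -1.33360594]
```

View pics/z4s.png

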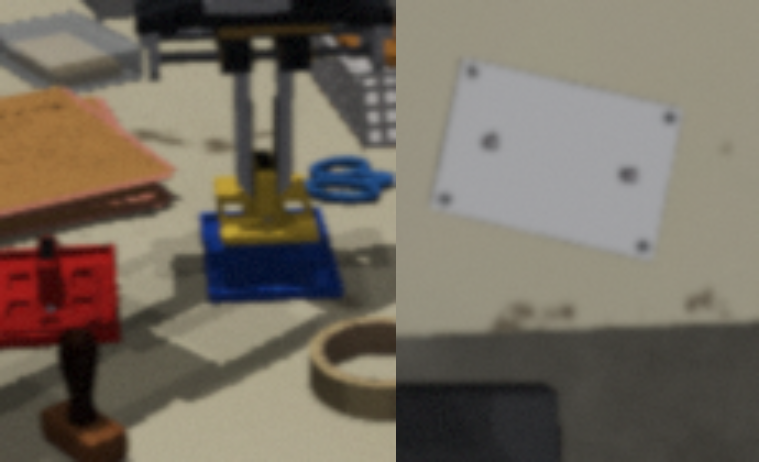

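Emit:
play_rows --steps '[{"x": 0,"y": 0,"z": -0.02,"rx": 0,"ry": 0,"rz": 0,"hand": 0.0},{"x": 0,"y": 0,"z": -0.015,"rx": 0,"ry": 0,"rz": 0,"hand": 0.0},{"x": 0,"y": 0,"z": -0.008,"rx": 0,"ry": 0,"rz": 0,"hand": 0.0},{"x": 0,"y": 0,"z": 0,"rx": 0,"ry": 0,"rz": 0,"hand": 0.0},{"x": 0,"y": 0,"z": 0,"rx": 0,"ry": 0,"rz": 0,"hand": 0.05},{"x": 0,"y": 0,"z": 0,"rx": 0,"ry": 0,"rz": 0,"hand": 0.05},{"x": 0,"y": 0,"z": 0.04,"rx": 0,"ry": 0,"rz": 0,"hand": 0.05},{"x": 0,"y": 0,"z": 0.06,"rx": 0,"ry": 0,"rz": 0,"hand": 0.05}]'

```text
time: 10.2
tool_pos: [0.6258, 0.3513, 0.1145]
ee_rot: [-1.575, 0.005, -0.279]
wrist_force: [1.3, 0.6, 0.7]
width: 0.0493
```

Run:
```python
from h import *
for n in("top","side"):
    s=dict(np.load(f"{n}4.npz"))
    h=cv2.cvtColor(s["color"],cv2.COLOR_RGB2HSV).astype(int)
    x0,y0,x1,y1=(305,214,392,280) if n=="top" else (212,255,286,325)
    P=cloud(s);m=(P[...,2]>.02)&(P[...,2]<.033);mm=np.zeros_like(m);mm[y0:y1,x0:x1]=m[y0:y1,x0:x1]
    N,l,st,ce=cv2.connectedComponentsWithStats(mm.astype(np.uint8))
    for i in range(1,N): print(n,st[i],(np.mean(P[l==i],0)*1000).round(1))
    c=[ce[i] for i in range(1,N) if st[i,4]>4]
    if len(c)==2: a=ray(s,[q[0] for q in c],[q[1] for q in c],.026)*1000;print(a.round(1),a.mean(0).round(1),np.linalg.norm(a[0]-a[1]))
    r=(h[...,1]<45)&(h[...,2]>(60))
    print("base",rect(s,r,.010,(x0,y0,x1,y1)))
```

```text
top [326 241   5   5  21] [444.4  -1.6  25.5]
top [368 251   5   5  21] [424.  -84.9  24.6]
[[444.4  -1.5  26. ]
 [424.  -84.6  26. ]] [434.2 -43.   26. ] 85.52392792524314
base (array([ 4.372e+02, -4.460e+01,  1.314e+02,  1.769e+02, -4.000e-01]), array([436.9, -44.2]))
side [243 266   6   7  31] [443.2  -6.7  24.2]
side [247 299   7   7  36] [422.8 -89.3  24.1]
[[442.5  -9.   26. ]
 [422.1 -91.5  26. ]] [432.3 -50.2  26. ] 84.92496866990857
base (array([434.5, -32.6, 132.5, 179.1, -21.6]), array([434.6, -43.7]))
```

Emit:
play_rows --steps '[{"x": -0.001,"y": -0.04,"z": 0.02,"rx": 0,"ry": 0,"rz": 0,"hand": 0.05},{"x": -0.001,"y": -0.06,"z": 0,"rx": 0,"ry": 0,"rz": 0.03,"hand": 0.05},{"x": -0.001,"y": -0.06,"z": 0,"rx": 0,"ry": 0,"rz": 0.03,"hand": 0.05},{"x": -0.001,"y": -0.06,"z": 0,"rx": 0,"ry": 0,"rz": 0.03,"hand": 0.05},{"x": -0.001,"y": -0.06,"z": 0,"rx": 0,"ry": 0,"rz": 0.03,"hand": 0.05},{"x": -0.0015,"y": -0.06,"z": 0,"rx": 0,"ry": 0,"rz": 0.021,"hand": 0.05},{"x": -0.001,"y": -0.06,"z": 0,"rx": 0,"ry": 0,"rz": 0,"hand": 0.05},{"x": -0.001,"y": -0.0115,"z": -0.03,"rx": 0,"ry": 0,"rz": 0,"hand": 0.05}]'

```text
time: 11.2
tool_pos: [0.6209, -0.064, 0.1103]
ee_rot: [-1.572, -0.008, -0.143]
wrist_force: [0.6, -0.1, 0.9]
width: 0.0501
```

Emit:
play_rows --steps '[{"x": 0,"y": 0,"z": -0.03,"rx": 0,"ry": 0,"rz": 0,"hand": 0.05},{"x": 0,"y": 0,"z": 0,"rx": 0,"ry": 0,"rz": 0,"hand": 0.05},{"x": 0,"y": 0,"z": 0,"rx": 0,"ry": 0,"rz": 0,"hand": 0.05}]'

```text
time: 11.58
tool_pos: [0.6196, -0.0592, 0.0786]
ee_rot: [-1.571, -0.002, -0.138]
wrist_force: [0.2, 0.4, -0.2]
width: 0.0501
```

Run:
```python
from h import *
from bench import robot
s=load("side","5");t=load("top","5")
o=robot.get_obs();print(o["tool_pos"],o["ee_rot"],o["width"],o["wrist_force"])
cv2.imwrite("pics/z5s.png",np.hstack([cv2.resize(s["color"][170:310,290:410,::-1],None,fx=3.3,fy=3.3),cv2.resize(t["color"][110:250,100:210,::-1],None,fx=3.3,fy=3.3)]))
```

```text
[ 0.62018067 -0.05921108  0.07957205] [-1.57099413 -0.00363102 -0.13730149] 0.04990473585443887 [-0.32426821 -0.00512732 -0.81289758]
```

View pics/z5s.png

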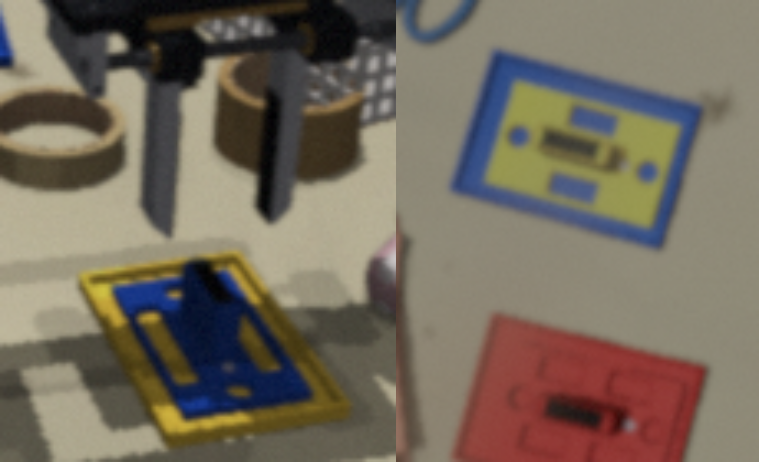

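The yellow template sits in the blue tray, and the fingers straddle the blue block. Gripping.

Emit:
play_rows --steps '[{"x": 0,"y": 0,"z": -0.03,"rx": 0,"ry": 0,"rz": 0,"hand": 0.05},{"x": 0,"y": 0,"z": -0.022,"rx": 0,"ry": 0,"rz": 0,"hand": 0.05},{"x": 0,"y": 0,"z": -0.011,"rx": 0,"ry": 0,"rz": 0,"hand": 0.05},{"x": 0,"y": 0,"z": 0,"rx": 0,"ry": 0,"rz": 0,"hand": 0.05},{"x": 0,"y": 0,"z": 0,"rx": 0,"ry": 0,"rz": 0,"hand": 0.0},{"x": 0,"y": 0,"z": 0,"rx": 0,"ry": 0,"rz": 0,"hand": 0.0},{"x": 0,"y": 0,"z": 0,"rx": 0,"ry": 0,"rz": 0,"hand": 0.0},{"x": 0,"y": 0,"z": 0,"rx": 0,"ry": 0,"rz": 0,"hand": 0.0}]'

```text
time: 12.68
tool_pos: [0.6194, -0.0595, 0.015]
ee_rot: [-1.571, -0.001, -0.138]
wrist_force: [0.9, 0.3, 0.9]
width: 0.0157
```

Emit:
play_rows --steps '[{"x": 0,"y": 0,"z": 0.02,"rx": 0,"ry": 0,"rz": 0,"hand": 0.0},{"x": 0,"y": 0,"z": 0.05,"rx": 0,"ry": 0,"rz": 0,"hand": 0.0},{"x": -0.03,"y": 0.003,"z": 0,"rx": 0,"ry": 0,"rz": -0.018,"hand": 0.0},{"x": -0.05,"y": 0.004,"z": 0,"rx": 0,"ry": 0,"rz": -0.03,"hand": 0.0},{"x": -0.055,"y": 0.005,"z": 0,"rx": 0,"ry": 0,"rz": -0.03,"hand": 0.0},{"x": -0.0504,"y": 0.004,"z": 0,"rx": 0,"ry": 0,"rz": -0.02,"hand": 0.0},{"x": 0,"y": 0,"z": -0.025,"rx": 0,"ry": 0,"rz": 0,"hand": 0.0},{"x": 0,"y": 0,"z": 0,"rx": 0,"ry": 0,"rz": 0,"hand": 0.0}]'

```text
time: 13.68
tool_pos: [0.432, -0.0431, 0.0593]
ee_rot: [-1.571, 0.002, -0.236]
wrist_force: [0.5, 0.5, -0.9]
width: 0.0161
```

Emit:
play_rows --steps '[{"x": 0,"y": 0,"z": 0,"rx": 0,"ry": 0,"rz": 0,"hand": 0.0}]'

```text
time: 13.8
tool_pos: [0.4345, -0.0436, 0.0608]
ee_rot: [-1.571, -0.002, -0.236]
wrist_force: [0.1, 0.0, -1.6]
width: 0.0154
```

Run:
```python
from h import *
from bench import robot
s=load("side","6");t=load("top","6")
o=robot.get_obs();print(o["tool_pos"],o["ee_rot"],o["width"],o["wrist_force"])
cv2.imwrite("pics/z6s.png",np.hstack([cv2.resize(s["color"][190:330,190:310,::-1],None,fx=3.3,fy=3.3),cv2.resize(t["color"][200:340,300:410,::-1],None,fx=3.3,fy=3.3)]))
m=masks(s)["blue"]
print(rect(s,m,.054,(195,215,310,330)))
for n,q in(("pin",(.0,43,0.)),):
    pass
```

```text
[ 0.43474171 -0.04363282  0.06072231] [-1.57075765 -0.00192801 -0.23592813] 0.01608532839829715 [-0.35633877 -0.45030063 -0.50375816]
(array([430.5, -55.4,  67.7, 100.2, -13.3]), array([427.6, -67.3]))
```

View pics/z6s.png

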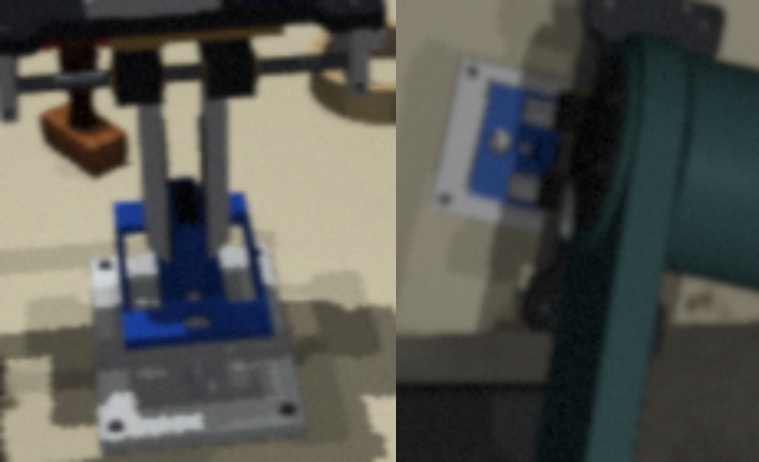

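Run:
```python
from h import *
s=dict(np.load("top6.npz"))
print(pix(s,[.4445,-.0015,.053]),pix(s,[.4445,-.0015,.028]))
cv2.imwrite("pics/z6t.png",cv2.resize(s["color"][220:265,310:350,::-1],None,fx=12,fy=12,interpolation=cv2.INTER_CUBIC))
```

```text
(np.float64(329.9589010717896), np.float64(243.0801974581749)) (np.float64(328.1339607602425), np.float64(242.95262482714801))
```

View pics/z6t.png

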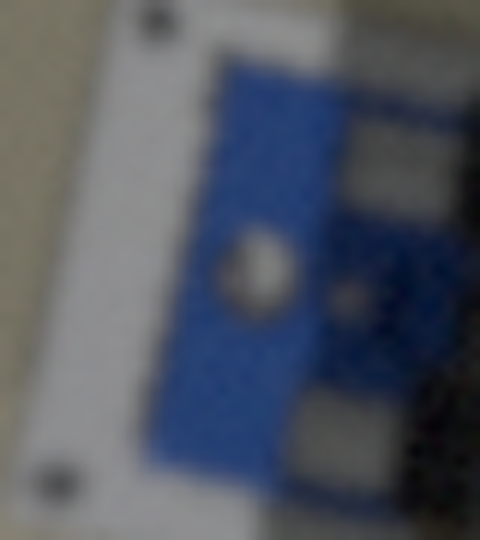

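The hole shows about 2 mm off toward −y relative to the pin, so I'll shift +2 mm in y and lower gently.

Emit:
play_rows --steps '[{"x": -0.0005,"y": 0.002,"z": 0,"rx": 0,"ry": 0,"rz": 0,"hand": 0.0},{"x": 0,"y": 0,"z": -0.01,"rx": 0,"ry": 0,"rz": 0,"hand": 0.0},{"x": 0,"y": 0,"z": -0.006,"rx": 0,"ry": 0,"rz": 0,"hand": 0.0},{"x": 0,"y": 0,"z": -0.006,"rx": 0,"ry": 0,"rz": 0,"hand": 0.0},{"x": 0,"y": 0,"z": 0,"rx": 0,"ry": 0,"rz": 0,"hand": 0.0}]'

```text
time: 14.52
tool_pos: [0.4323, -0.0413, 0.0366]
ee_rot: [-1.571, 0.002, -0.236]
wrist_force: [-1.0, 0.9, -0.3]
width: 0.0163
```

Emit:
play_rows --steps '[{"x": 0,"y": 0,"z": -0.006,"rx": 0,"ry": 0,"rz": 0,"hand": 0.0},{"x": 0,"y": 0,"z": -0.005,"rx": 0,"ry": 0,"rz": 0,"hand": 0.0},{"x": 0,"y": 0,"z": 0,"rx": 0,"ry": 0,"rz": 0,"hand": 0.0}]'

```text
time: 14.9
tool_pos: [0.4328, -0.0414, 0.026]
ee_rot: [-1.571, 0.001, -0.236]
wrist_force: [-0.4, 0.5, -1.3]
width: 0.0155
```

Emit:
play_rows --steps '[{"x": 0,"y": 0,"z": -0.003,"rx": 0,"ry": 0,"rz": 0,"hand": 0.0},{"x": 0,"y": 0,"z": -0.001,"rx": 0,"ry": 0,"rz": 0,"hand": 0.0},{"x": 0,"y": 0,"z": 0,"rx": 0,"ry": 0,"rz": 0,"hand": 0.0},{"x": 0,"y": 0,"z": 0,"rx": 0,"ry": 0,"rz": 0,"hand": 0.0}]'

```text
time: 15.4
tool_pos: [0.4331, -0.0414, 0.0226]
ee_rot: [-1.571, -0.0, -0.236]
wrist_force: [0.5, -0.0, -1.2]
width: 0.016
```

Emit:
play_rows --steps '[{"x": 0,"y": 0,"z": 0,"rx": 0,"ry": 0,"rz": 0,"hand": 0.05},{"x": 0,"y": 0,"z": 0,"rx": 0,"ry": 0,"rz": 0,"hand": 0.05},{"x": 0,"y": 0,"z": 0.04,"rx": 0,"ry": 0,"rz": 0,"hand": 0.05},{"x": 0,"y": 0,"z": 0.05,"rx": 0,"ry": 0,"rz": 0,"hand": 0.05},{"x": 0.01,"y": 0.03,"z": 0.05,"rx": 0,"ry": 0,"rz": 0,"hand": 0.05},{"x": 0.024,"y": 0.05,"z": 0,"rx": 0,"ry": 0,"rz": -0.01,"hand": 0.05},{"x": 0.026,"y": 0.05,"z": 0,"rx": 0,"ry": 0,"rz": -0.02,"hand": 0.05},{"x": 0.026,"y": 0.05,"z": 0,"rx": 0,"ry": 0,"rz": -0.02,"hand": 0.05}]'

```text
time: 16.4
tool_pos: [0.5199, 0.1402, 0.1631]
ee_rot: [-1.57, -0.001, -0.287]
wrist_force: [1.7, -0.9, -0.3]
width: 0.05
```

Run:
```python
from h import *
from bench import robot
s=load("side","7");t=load("top","7")
o=robot.get_obs();print(o["tool_pos"],o["ee_rot"],o["width"],o["wrist_force"])
cv2.imwrite("pics/z7.png",np.hstack([cv2.resize(s["color"][190:330,190:310,::-1],None,fx=3.3,fy=3.3),cv2.resize(t["color"][200:340,300:410,::-1],None,fx=3.3,fy=3.3)]))
P=cloud(s);m=masks(s)["blue"].copy();m[:,:200]=0;m[:,300:]=0;m[:240]=0
q=P[m];print(np.histogram(q[:,2],bins=np.arange(.004,.06,.004)))
P=cloud(t);m=masks(t)["blue"].copy();m[:,:300]=0;m[:200]=0
q=P[m]; q=q[q[:,2]<.03];A=np.c_[q[:,:2],np.ones(len(q))];print(len(q),q.mean(0),np.linalg.lstsq(A,q[:,2],rcond=None)[0])
h=np.median(q[:,2]);print("z plate",h)
P0=cloud(dict(np.load("top4.npz")))[225:275,312:390];print("base top",np.median(P0[...,2]))
q=cloud(t)[115:200,100:210];mb=masks(t)["yellow"][115:200,100:210];print("yellow vis",mb.sum())
mm=cloud(t)[...,2];sub=np.zeros(mm.shape,bool);sub[212:282,303:395]=1
k=sub&(abs(mm-.05)<.006);v,u=np.nonzero(k);print("block",ray(t,u,v,.05).mean(0),len(u))
```

```text
[0.52016848 0.14284192 0.16173083] [-1.56916360e+00  7.44864489e-04 -2.80667907e-01] 0.05006912000686851 [-0.64271113 -0.58548189 -0.36387123]
(array([  0,  13, 460, 516,  26,  24,  24,  22,  21,  27,  40,  81,   9]), array([0.004, 0.008, 0.012, 0.016, 0.02 , 0.024, 0.028, 0.032, 0.036,
       0.04 , 0.044, 0.048, 0.052, 0.056]))
602 [ 0.43505536 -0.04954975  0.01607226] [0.00204194 0.00394482 0.01537936]
z plate 0.015960599757185945
base top 0.009342739665483712
yellow vis 0
block [ 0.43294653 -0.04169456  0.05      ] 206
```

View pics/z7.png

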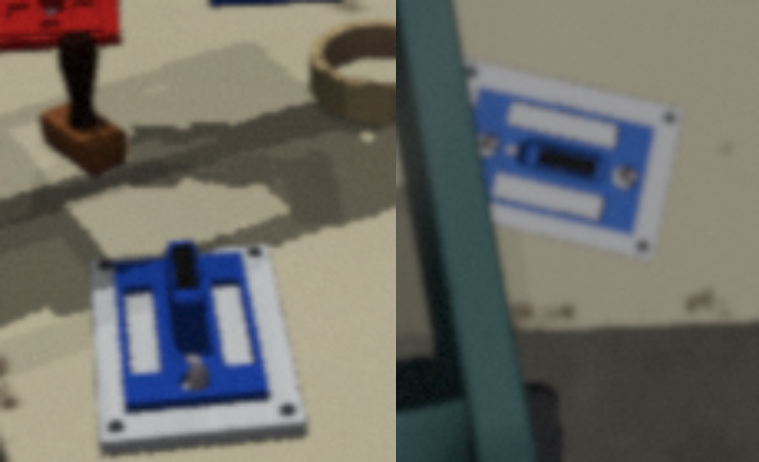

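The blue plate top measures z ≈ 0.016 and level, so it is fully seated. Next is the yellow template.

Emit:
play_rows --steps '[{"x": 0.026,"y": 0.05,"z": 0,"rx": 0,"ry": 0,"rz": 0.007,"hand": 0.05},{"x": 0.026,"y": 0.05,"z": 0,"rx": 0,"ry": 0,"rz": 0,"hand": 0.05},{"x": 0.026,"y": 0.05,"z": 0,"rx": 0,"ry": 0,"rz": 0,"hand": 0.05},{"x": 0.022,"y": 0.045,"z": 0,"rx": 0,"ry": 0,"rz": 0,"hand": 0.05},{"x": 0.008,"y": 0.018,"z": -0.03,"rx": 0,"ry": 0,"rz": 0,"hand": 0.05},{"x": 0,"y": 0,"z": -0.05,"rx": 0,"ry": 0,"rz": 0,"hand": 0.05},{"x": 0,"y": 0,"z": 0,"rx": 0,"ry": 0,"rz": 0,"hand": 0.05},{"x": 0,"y": 0,"z": 0,"rx": 0,"ry": 0,"rz": 0,"hand": 0.05}]'

```text
time: 17.5
tool_pos: [0.6278, 0.3511, 0.0843]
ee_rot: [-1.57, -0.002, -0.28]
wrist_force: [0.6, -0.6, 0.6]
width: 0.0498
```

Emit:
play_rows --steps '[{"x": 0,"y": 0.001,"z": -0.03,"rx": 0,"ry": 0,"rz": 0,"hand": 0.05},{"x": 0,"y": 0,"z": -0.026,"rx": 0,"ry": 0,"rz": 0,"hand": 0.05},{"x": 0,"y": 0,"z": -0.012,"rx": 0,"ry": 0,"rz": 0,"hand": 0.05},{"x": 0,"y": 0,"z": 0,"rx": 0,"ry": 0,"rz": 0,"hand": 0.05},{"x": 0,"y": 0,"z": 0,"rx": 0,"ry": 0,"rz": 0,"hand": 0.0},{"x": 0,"y": 0,"z": 0,"rx": 0,"ry": 0,"rz": 0,"hand": 0.0},{"x": 0,"y": 0,"z": 0,"rx": 0,"ry": 0,"rz": 0,"hand": 0.0},{"x": 0,"y": 0,"z": 0,"rx": 0,"ry": 0,"rz": 0,"hand": 0.0}]'

```text
time: 18.5
tool_pos: [0.6271, 0.3527, 0.0149]
ee_rot: [-1.57, -0.0, -0.279]
wrist_force: [-0.1, -0.2, 1.0]
width: 0.0161
```

Emit:
play_rows --steps '[{"x": 0,"y": 0,"z": 0.02,"rx": 0,"ry": 0,"rz": 0,"hand": 0.0},{"x": 0,"y": 0,"z": 0.05,"rx": 0,"ry": 0,"rz": 0,"hand": 0.0},{"x": 0,"y": 0,"z": 0.06,"rx": 0,"ry": 0,"rz": 0,"hand": 0.0},{"x": -0.001,"y": -0.03,"z": 0,"rx": 0,"ry": 0,"rz": 0.02,"hand": 0.0},{"x": -0.002,"y": -0.055,"z": 0,"rx": 0,"ry": 0,"rz": 0.03,"hand": 0.0},{"x": -0.002,"y": -0.06,"z": 0,"rx": 0,"ry": 0,"rz": 0.03,"hand": 0.0},{"x": -0.001,"y": -0.06,"z": 0,"rx": 0,"ry": 0,"rz": 0.03,"hand": 0.0},{"x": -0.001,"y": -0.06,"z": 0,"rx": 0,"ry": 0,"rz": 0.03,"hand": 0.0}]'

```text
time: 19.5
tool_pos: [0.6199, 0.0858, 0.1459]
ee_rot: [-1.571, -0.002, -0.138]
wrist_force: [0.3, -0.0, -2.5]
width: 0.0161
```

Emit:
play_rows --steps '[{"x": -0.001,"y": -0.06,"z": 0,"rx": 0,"ry": 0,"rz": 0.004,"hand": 0.0},{"x": -0.001,"y": -0.0587,"z": 0,"rx": 0,"ry": 0,"rz": 0,"hand": 0.0},{"x": 0,"y": -0.03,"z": 0,"rx": 0,"ry": 0,"rz": 0,"hand": 0.0},{"x": 0,"y": 0,"z": -0.03,"rx": 0,"ry": 0,"rz": 0,"hand": 0.0},{"x": 0,"y": 0,"z": -0.05,"rx": 0,"ry": 0,"rz": 0,"hand": 0.0},{"x": 0,"y": 0,"z": 0,"rx": 0,"ry": 0,"rz": 0,"hand": 0.0},{"x": 0,"y": 0,"z": 0,"rx": 0,"ry": 0,"rz": 0,"hand": 0.0}]'

```text
time: 20.38
tool_pos: [0.6191, -0.0612, 0.0667]
ee_rot: [-1.571, -0.003, -0.135]
wrist_force: [-0.7, 0.3, -1.4]
width: 0.0156
```

Run:
```python
from h import *
from bench import robot
s=load("side","8")
o=robot.get_obs();print(o["tool_pos"],o["ee_rot"],o["width"],o["wrist_force"])
cv2.imwrite("pics/z8.png",cv2.resize(s["color"][170:320,190:410,::-1],None,fx=3.3,fy=3.3))
```

```text
[ 0.61982447 -0.06122557  0.06773748] [-1.57105973 -0.00499948 -0.13466872] 0.016012851252821713 [ 0.34829195  0.12311529 -0.84240789]
```

View pics/z8.png

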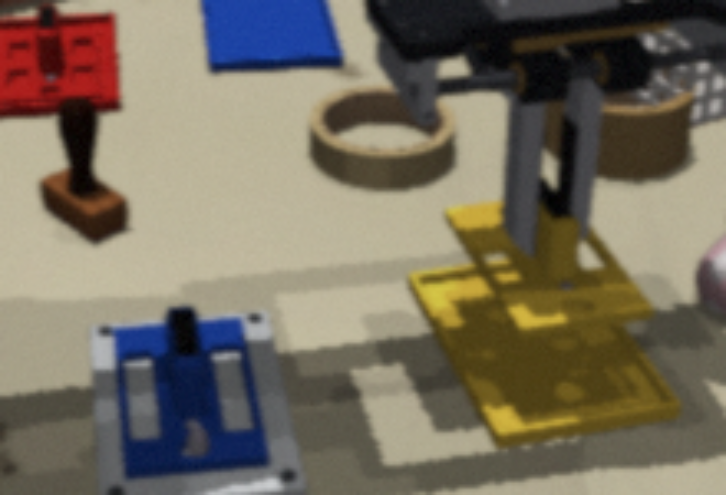

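The yellow template is over the yellow tray. I'll lower it from 0.067 to about 0.016 and release.

Emit:
play_rows --steps '[{"x": -0.001,"y": 0,"z": -0.02,"rx": 0,"ry": 0,"rz": 0,"hand": 0.0},{"x": 0,"y": 0,"z": -0.02,"rx": 0,"ry": 0,"rz": 0,"hand": 0.0},{"x": 0,"y": 0,"z": -0.01,"rx": 0,"ry": 0,"rz": 0,"hand": 0.0},{"x": 0,"y": 0,"z": 0,"rx": 0,"ry": 0,"rz": 0,"hand": 0.0},{"x": 0,"y": 0,"z": 0,"rx": 0,"ry": 0,"rz": 0,"hand": 0.05},{"x": 0,"y": 0,"z": 0,"rx": 0,"ry": 0,"rz": 0,"hand": 0.05},{"x": 0,"y": 0,"z": 0.04,"rx": 0,"ry": 0,"rz": 0,"hand": 0.05},{"x": 0,"y": 0,"z": 0.06,"rx": 0,"ry": 0,"rz": 0,"hand": 0.05}]'

```text
time: 21.42
tool_pos: [0.6153, -0.0608, 0.113]
ee_rot: [-1.571, 0.005, -0.135]
wrist_force: [0.5, -1.0, 0.6]
width: 0.0491
```

Emit:
play_rows --steps '[{"x": 0,"y": 0.03,"z": 0.05,"rx": 0,"ry": 0,"rz": 0,"hand": 0.05},{"x": 0,"y": 0.06,"z": 0.03,"rx": 0,"ry": 0,"rz": 0,"hand": 0.05},{"x": 0,"y": 0.06,"z": 0,"rx": 0,"ry": 0,"rz": 0,"hand": 0.05},{"x": 0,"y": 0.06,"z": 0,"rx": 0,"ry": 0,"rz": 0,"hand": 0.05},{"x": 0,"y": 0.04,"z": 0,"rx": 0,"ry": 0,"rz": 0,"hand": 0.05},{"x": 0,"y": 0,"z": 0,"rx": 0,"ry": 0,"rz": 0,"hand": 0.05},{"x": 0,"y": 0,"z": 0,"rx": 0,"ry": 0,"rz": 0,"hand": 0.05}]'

```text
time: 22.3
tool_pos: [0.6171, 0.1843, 0.1926]
ee_rot: [-1.571, -0.001, -0.135]
wrist_force: [-0.3, -0.5, 0.4]
width: 0.0502
```

Run:
```python
from h import *
from bench import robot
s=load("side","9");t=load("top","9")
o=robot.get_obs();print(o["time"],o["tool_pos"],o["wrist_force"])
cv2.imwrite("pics/z9s.png",cv2.resize(s["color"][140:320,160:410,::-1],None,fx=3,fy=3))
cv2.imwrite("pics/z9t.png",cv2.resize(t["color"][100:290,90:410,::-1],None,fx=2.4,fy=2.4))
h=cv2.cvtColor(t["color"],cv2.COLOR_RGB2HSV).astype(int);P=cloud(t)
for n,(x0,y0,x1,y1) in dict(yellow=(330,140,377,178),red=(135,215,180,256),base=(322,230,374,266)).items():
    q=P[y0:y1,x0:x1].reshape(-1,3)
    m=masks(t)
    zz=.009 if n!="base" else .016
    if n=="base": q=P[m["blue"]&(P[...,2]<.03)&(P[...,0]<.52)&(P[...,1]<.05)&(P[...,2]>.005)]
    else: q=q[abs(q[:,2]-zz)<.003]
    A=np.c_[q[:,:2],np.ones(len(q))];print(n,len(q),np.median(q[:,2]),np.linalg.lstsq(A,q[:,2],rcond=None)[0][:2])
```

```text
22.4 [0.61723722 0.18342949 0.19263095] [ 0.11448984  0.15649799 -0.25366581]
yellow 977 0.009002267287673504 [-3.45810030e-05  3.01321418e-03]
red 739 0.008832483600670238 [ 0.00188303 -0.00445476]
base 665 0.016028694533838372 [ 0.00028895 -0.00198847]
```

View pics/z9s.png

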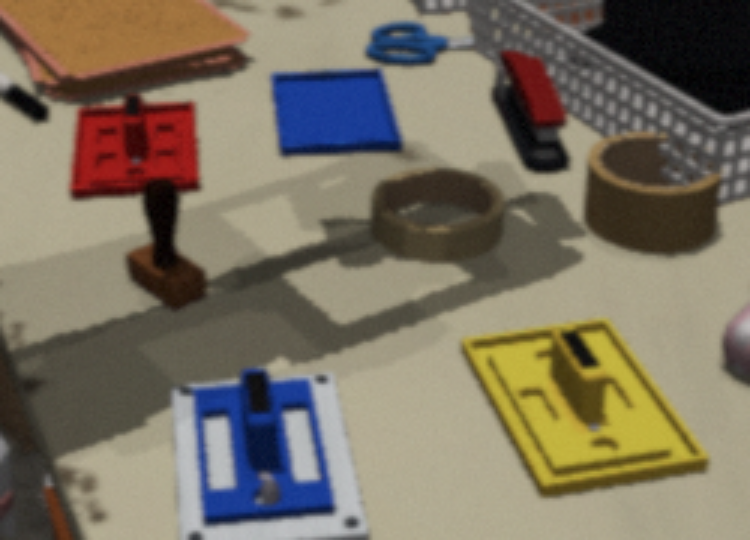

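View pics/z9t.png

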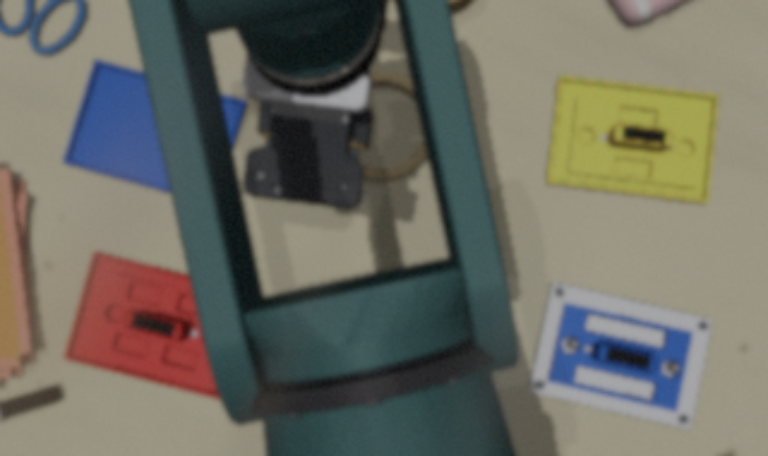

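The end state is right: plate tops are at 9 mm in both trays and 16 mm on the base, all level. The blue tray is empty, and the tape roll and stamp are unmoved. Handing in.

```bash
python3 -c "
from bench import workorder
print(workorder.close_job())"
```

```text
the job is handed in; nothing more can be done
None
```

The jig is changed over to the blue template, and the job was handed in at about 22.4 s of the 102 s allowed. I moved red to the red tray, parked yellow in the blue tray, set blue on the pins, then put yellow in the yellow tray.

My last checks before handing in agreed with that:
- **Blue on the base:** the plate top measured z ≈ 16.0 mm and level, which is fully down on the pins.
- **Red and yellow:** the plate tops measured 8.8 mm and 9.0 mm (9 mm expected), flat inside their trays.
- **Everything else:** the blue tray is empty, and the tape roll and stamp stand where they were by eye in the side view. The gripper is open and clear. Wrist force stayed under 3 N in every reading.

- **Disagreement:** the camera measurements differed by a few millimetres (for example, 8 mm in y for the red tray centre between the two views). For blue over the pins I corrected a 2 mm y offset seen through a hole before lowering it.
- **Not checked:** I took no picture after handing in.

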